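Lock the clutch carrier with its pin

TASK

Turn the clutch carrier on the blue fixture until one of its two holes lies over the fixture's blind hole. Then take the red-headed locking pin from the rack, stand it through the carrier in the blind hole as far as it goes freely and let go of it so that it stands there on its own; after that press its head down until it is fully home against the carrier. Leave the other two pins, the bottles, the cleaner can, the grease tin, the bearing ring and the spindle cup where they are.

Things in the scene. Friction and masses are not known exactly. Their poses are not given: they have to be found in the camera images.
- fixture: Clutch holding fixture, bolted down: a blue square steel block 160 x 160 mm, 50 mm high. Origin: centre of its underside, z up. Its blind hole lies 60 mm along its own +x axis.
- blind_hole (a point): Centre of the mouth of the blind hole in the block's top face, 50 mm above the table: round, 17.5 mm across, square-edged (no chamfer), with a yellow painted square outline 28 mm wide round it. A brass plug that slides stiffly (about 6 N, does not spring back) fills it from 21 mm below the mouth and can be pushed down another 22 mm.
- carrier (a joint): Angle (rad, counter-clockwise seen from above) of the clutch carrier, an aluminium cross that turns on the block's centre and stays where it is left (0.15 N m of friction, free from -1.0 to 4.2). 0: its hole A lies over the blind hole; 3.14: its hole B does; either will do.
- carrier_hub (a point): Centre of the carrier on its turning axis, at its top face, 64 mm above the table; its axes turn with it. The cross is 12 mm thick. Long arm 160 x 44 mm, with a 20 mm through hole 60 mm from the centre at each end (A towards its +x, B opposite); short arm 96 x 38 mm, with an upright post at each end. A nut 24 mm across rises here to 81 mm above the table.
- post_a (a point): Top of the steel post on the carrier's +y side: round, 16 mm across, rising 46 mm from the carrier's top face to 110 mm above the table, 38 mm from the turning axis, 90 degrees counter-clockwise from hole A. The carrier can be turned by pushing it sideways.
- post_b (a point): Top of the other, like post on the opposite (-y) side of the carrier.
- pin_center (a point): Centre (half-way up) of the locking pin with the RED head, 95 mm long, about 100 g: a plain steel shank 16 mm across and 55 mm long below, flat-ended, and a round red head 30 mm across and 40 mm tall above. Head's middle is 27.5 mm above this point, head's top 47.5 mm above it. z axis along the pin, towards the head. At the start it stands in one of the rack's three holes, its tip 10 mm above the table.
- pin_tip (a point): Centre of the flat lower end of the red pin, z axis towards the head. Fully home (head's shoulder on the carrier) it lies 41 mm below the mouth of the blind hole; standing on the undisturbed plug, 21 mm below the mouth.
- rack: Wooden pin rack, fixed: 60 x 190 mm, 45 mm high, three holes (18 mm across) in a row along its own y axis at -60, 0 and +60 mm. Origin: centre of its underside. Each hole's floor is 10 mm above the table.
- blue_pin_center (a point): Centre of the pin with the BLUE head (85 mm long: shank 16 x 45 mm, head 30 x 40 mm), standing in another hole of the rack. Not wanted; leave in place.
- black_pin_center (a point): Centre of the pin with the BLACK head (105 mm long: shank 16 x 65 mm, head 30 x 40 mm), standing in another hole of the rack. Not wanted; leave in place.
- oil_bottle: Yellow oil bottle with a red label, 64 mm across, 165 mm tall, standing. Origin: centre of its underside. Leave standing.
- grease_tin: Green grease tin with a white lid, 66 mm across, 60 mm tall, standing. Origin: centre of its underside. Leave in place.
- coolant_bottle: Green coolant bottle, 64 mm across, 170 mm tall, standing at the left end of the work. Origin: centre of its underside. Leave standing.
- cleaner_can: Orange cleaner can, 60 mm across, 180 mm tall, standing at the right end of the work. Origin: centre of its underside. Leave standing.
- bearing: Steel bearing ring, 70 mm across, 18 mm high, lying flat on the bench beyond the work. Origin: centre of its underside. Leave in place.
- bell: Dark steel spindle cup, 90 mm across, 55 mm high, standing on the bench beyond the work. Origin: centre of its underside. Leave in place.
There are look-alikes about, which are no part of the job. What is shaped like the fixture but brown is not meant.

How it is judged (in metres and radians):
On the way, in this order (a step that is already met when the one before it is completed fails the run):
1. a hole of the carrier lies over the blind hole ((value of joint carrier between -0.08 and 0.08 rad or value of joint carrier between 3.0616 and 3.2216 rad)), for 0.2 s.
2. the red pin stands part-way in the blind hole, let go (z of pin_tip in the frame of blind_hole between -0.032 and -0.012 m and horizontal distance between pin_tip and blind_hole below 0.004 m and contact force between the fingers and pin below 0.2 N), for 0.2 s.
At the end, for the whole second after the job is handed in: The red pin stands upright (within 0.08 rad) and at rest through the carrier in the blind hole, its tip within 4 mm of the hole's axis and at least 38 mm below the hole's mouth (41 mm is fully home), so its head is within 3 mm of the carrier; the carrier is within 0.08 rad of lined up (z of pin_tip in the frame of blind_hole below -0.038 m and horizontal distance between pin_tip and blind_hole below 0.004 m and angle between pin_center's own z axis and vertical below 0.08 rad and linear speed of pin below 0.01 m/s and (value of joint carrier between -0.08 and 0.08 rad or value of joint carrier between 3.0616 and 3.2216 rad)); the robot touches nothing.
It fails at once if another pin shifted by more than 30 mm (distance of any of blue_pin_center, black_pin_center from where it was at the start of the episode above 0.03 m).
It fails at once if a bottle, the can or the tin shifted by more than 30 mm (distance of any of oil_bottle, grease_tin, coolant_bottle, cleaner_can from where it was at the start of the episode above 0.03 m).
It fails at once if the bearing or spindle cup shifted by more than 30 mm (distance of any of bearing, bell from where it was at the start of the episode above 0.03 m).
It also fails if it takes over 72 s, if anything falls off the work surface, if the arm or the gripper's body presses on something with over 40 N, if the wrist force passes 120 N, or if a joint passes its speed limit or range.

ROBOT

A 7-joint arm with a two-finger parallel gripper is mounted at the origin on the work surface. World frame = base frame: x ahead of the robot, y to its left, z up, the work surface at z = 0. Lengths are in mm, angles in rad, forces in N, time in s.
With the tool pointing down it reaches from about 400 to 875 mm from the base axis. Payload 6.5 kg.
Tool frame: the origin (TCP) lies between the finger pads; the fingertips stand 14 mm ahead of it and the grasp point (between the pads) lies 5 mm behind it; z points along the fingers, y is the direction in which the jaws open and shut (so a half turn about z gives the same grasp; the last joint's range is limited). The gripper opens to 85 mm and grips with 20 to 120 N. Pads are 22 mm wide; open, the fingers measure 114 mm over their backs; the gripper's body (76 mm by 85 mm) begins 54 mm behind the grasp point. The pads swing forward as they close: fully open they stand 13 mm farther back than shut.
Start: joints at [-1.414, 0.536, -0.004, 1.538, 0.003, 1.067, -0.071], TCP at [143.62, 633.927, 245.29] pointing down, gripper open.
Joint ranges: [-2.7, 2.7], [-0.37, 2.16], [-1.27, 1.26], [0.24, 2.4], [-1.31, 4.45], [0.19, 1.91], [-2.76, 2.76]. Speed limits (rad/s): [2.39, 2.39, 3.14, 3.14, 3.14, 3.14, 3.14].

INTERFACE

Orientations are given as [roll, pitch, yaw] about the fixed x, y, z axes, in that order (R = Rz(yaw) Ry(pitch) Rx(roll)).
In Python, from rig import sensors, snapshot, camera_model, r gives the robot as it stands. The module is installed in compiled form; this text tells all that it offers.
- The arm moves only by the shell command python3 -m pendant 'ROWS' [FORCE]. ROWS is JSON, a list of rows, each a list of 7 numbers: the shift along the world's x, y, z in mm, then the turn, a rotation vector about the world's x, y, z in degrees, then the closure, from 0 (fully open) to 1 (shut). A call has 1 to 10 rows; each row shifts and turns the commanded pose from where the row before left it; what a row does not reach is not made up. A row lasts 1/10 s, in which the tool goes at most 50 mm and 8.59 degrees, less where a joint would pass 70% of its speed; a pose out of reach is approached as far as the arm can. A call with a gripper value outside its range is refused whole. The fingers move at their own pace and stop on an object; FORCE is the grip in N (left out, the last holds). Time passes only in rows, so rows that do not move let the fingers close. It gives the time, the measured TCP pose, the force and the opening at its end, in the units of the state.
- sensors.state(): the state, without advancing time (a new reading comes with each control period).
- snapshot(name): name is "side" or "top" or "wrist"; returns the picture (400x640x3 uint8, red, green, blue); there is no depth.
- camera_model(name): a dict with "vertical_fov" (degrees; the focal length in pixels is half the picture's height over the tangent of half this angle, whatever the lens; pixels are square), "cx", "cy" (the principal point, pixels), "extrinsics" (4x4, takes a point from world to camera coordinates). Camera axes: x right, y up, looking along -z (the intrinsics and any distortion apply to the point x, -y, -z); pixel columns grow to the right and rows downward; lengths in mm; the calibration is good to about 2 mm. A picture is of the moment at which its call begins: read the wrist's pose just before it. camera_model takes no time and is no camera call; for the wrist camera it gives the pose at the moment of the call.
- r.close_job(): hands the job in, once; it reports no verdict.
The state is a dict: "time": time; "qpos": joint angles; "joint_velocities": joint speeds; "effort": joint torques, N m; "tool_pos": TCP position; "orientation": TCP orientation; "ft_force": force on the tool from outside, world axes, zero at the start; "torque": the same for the moment, N m; "grip_width": finger opening in mm.
Only numpy, scipy, OpenCV 4.12 (cv2) and the standard library are available. Lean on these libraries where they do the work, as an engineer would, in place of code of your own. Each camera call takes 0.05 s, during which the arm holds its last target.

## Working session

There is one attempt and no reset: what is moved stays moved. The work goes in short steps, Python scripts to look and compute and a shell command to move; the robot and the scene stay as the last step left them, time stands still between calls to the robot, and variables do not carry over. Pictures are saved under pics/ and viewed, and the job is handed in when it is done.

```bash
mkdir -p pics; ls; python3 - <<'E'
from rig import sensors, snapshot, camera_model, r
import cv2
print(sensors.state())
for n in ["side","top","wrist"]:
    m=camera_model(n); print(n,{k:v for k,v in m.items()})
    cv2.imwrite(f"pics/{n}0.png",snapshot(n)[:,:,::-1])
E
```

```text
pics
{'time': 0.0, 'qpos': array([-1.41422609,  0.53717111, -0.00445082,  1.53887829,  0.00259124,
        1.06729033, -0.07120185]), 'joint_velocities': array([-0.00032037,  0.00049353,  0.00022503,  0.00235602, -0.00138551,
       -0.00033939,  0.0009359 ]), 'effort': array([ 1.22202375e-03, -5.83419800e+01,  1.04964651e+00, -2.59093970e+01,
        1.24652259e-02,  9.93391295e-03,  4.66435338e-06]), 'tool_pos': array([143.47793324, 633.34167368, 244.40773061]), 'orientation': array([-3.13985506e+00,  1.13870949e-04,  2.91889886e+00]), 'ft_force': array([-0.3924992 ,  0.40629039, -0.24403424]), 'torque': array([-0.00847254,  0.00893812,  0.0642892 ]), 'grip_width': 85.34093643572596}
side {'vertical_fov': 42.92034981325157, 'cx': 309.3370413315336, 'cy': 193.76081175376024, 'extrinsics': array([[-7.82625752e-01, -6.22490784e-01,  1.46867997e-03,
         4.15321209e+02],
       [ 4.50320960e-01, -5.64533379e-01,  6.91746411e-01,
        -3.03840600e+02],
       [-4.29776647e-01,  5.42039932e-01,  7.22139007e-01,
        -1.35548925e+03],
       [ 0.00000000e+00,  0.00000000e+00,  0
[... 239 characters left out ...]
  [ 9.82891798e-01, -1.90082032e-02,  1.83200439e-01,
        -5.48762713e+02],
       [-1.83490152e-01, -1.48047262e-02,  9.82910059e-01,
        -1.23927509e+03],
       [ 0.00000000e+00,  0.00000000e+00,  0.00000000e+00,
         1.00000000e+00]])}
wrist {'vertical_fov': 63.412761688449436, 'cx': 323.7538142663823, 'cy': 201.5345616783746, 'extrinsics': array([[ 2.21646982e-01,  9.75126817e-01, -5.53368628e-04,
        -6.49437906e+02],
       [-9.36592152e-01,  2.12730004e-01, -2.78462001e-01,
         3.59931324e+01],
       [-2.71418047e-01,  6.22385429e-02,  9.60447087e-01,
        -3.79997523e+02],
       [ 0.00000000e+00,  0.00000000e+00,  0.00000000e+00,
         1.00000000e+00]])}
```

View pics/top0.png

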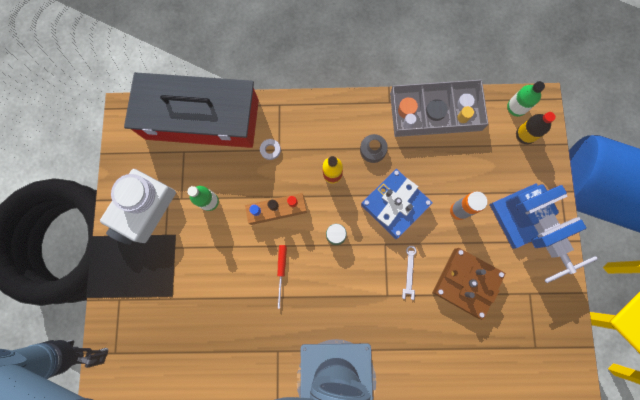

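View pics/side0.png

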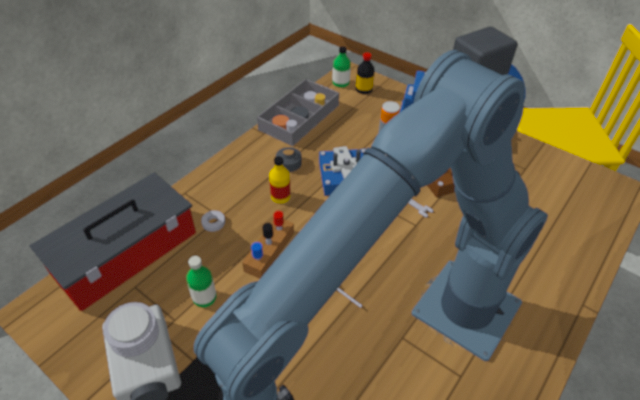

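View pics/wrist0.png

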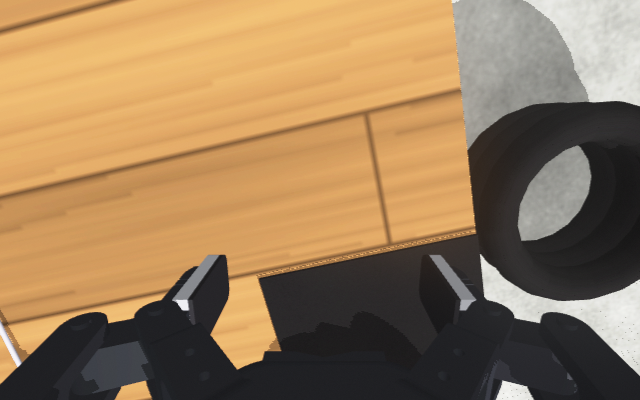

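The top view shows the blue fixture near (397,203), the brown look-alike near (470,283), and the rack with blue, black and red heads at (255,210), (273,205) and (292,201). Next I'll take close crops.

```bash
cat > h.py <<'E'
import numpy as np, cv2
from rig import sensors, snapshot, camera_model, r
def K(m):
    f=200/np.tan(np.radians(m["vertical_fov"])/2); return f,m["cx"],m["cy"]
def ray(m,u,v):
    f,cx,cy=K(m); E=m["extrinsics"]; R=E[:3,:3]; t=E[:3,3]
    d=np.array([(u-cx)/f,-(v-cy)/f,-1.0]); return -R.T@t, R.T@d
def plane(m,u,v,z):
    o,d=ray(m,u,v); return o+d*(z-o[2])/d[2]
def proj(m,p):
    f,cx,cy=K(m); E=m["extrinsics"]; c=E[:3,:3]@np.asarray(p,float)+E[:3,3]
    return np.array([cx-f*c[0]/c[2], cy+f*c[1]/c[2]])
def tri(rays):
    A=np.zeros((3,3));b=np.zeros(3)
    for o,d in rays:
        d=d/np.linalg.norm(d);P=np.eye(3)-np.outer(d,d);A+=P;b+=P@o
    p=np.linalg.solve(A,b)
    res=[np.linalg.norm((np.eye(3)-np.outer(d,d)/(d@d))@(p-o)) for o,d in rays]
    return p,res
E
python3 - <<'E'
import cv2
a=cv2.imread("pics/top0.png")
cv2.imwrite("pics/topA.png",cv2.resize(a[140:260,350:500],None,fx=5,fy=5,interpolation=cv2.INTER_CUBIC))
cv2.imwrite("pics/topB.png",cv2.resize(a[130:250,220:370],None,fx=5,fy=5,interpolation=cv2.INTER_CUBIC))
b=cv2.imread("pics/side0.png")
cv2.imwrite("pics/sideA.png",cv2.resize(b[130:280,230:380],None,fx=4,fy=4,interpolation=cv2.INTER_CUBIC))
E
```

```text
(no output)
```

View pics/topA.png

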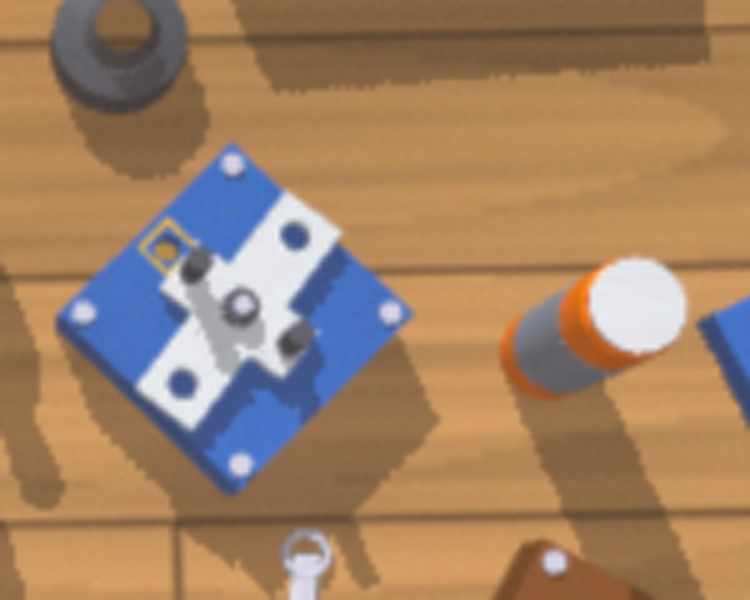

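View pics/topB.png

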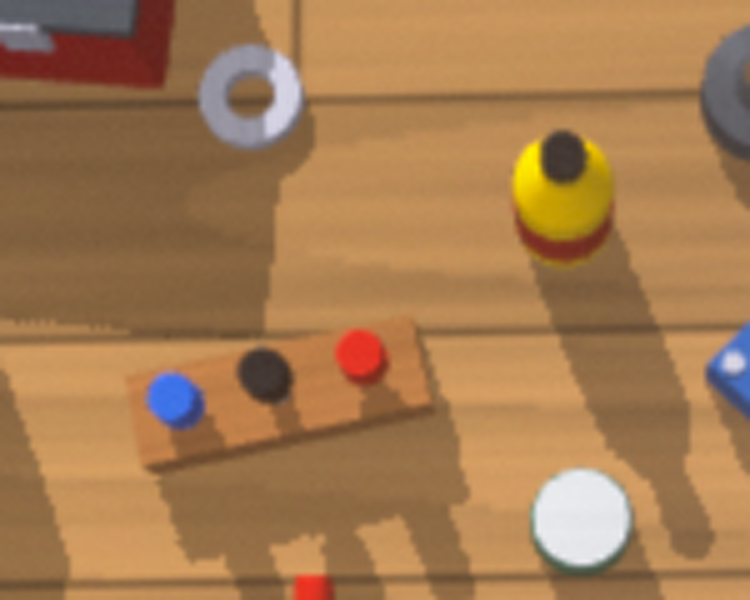

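View pics/sideA.png

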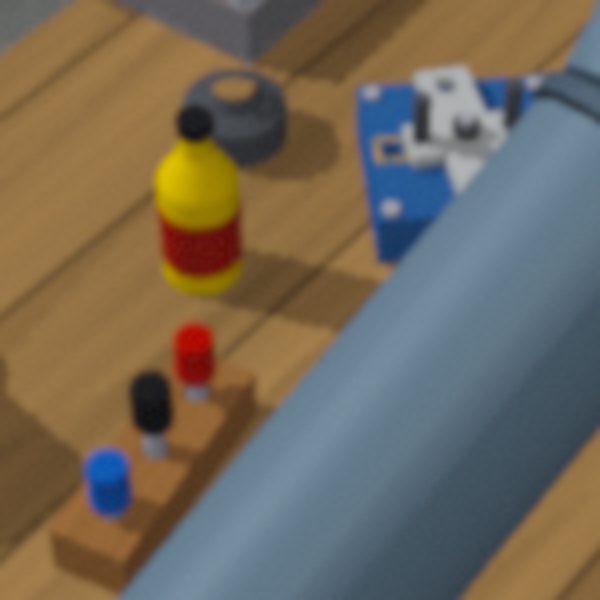

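Crop of the fixture: blind hole at (166,248), carrier holes at (295,235) and (183,383), posts at (197,263) and (297,337), all in 5x crop pixels. Nothing else lies against the red pin, which is at the rack's right end.

```bash
python3 - <<'E'
from h import *
m=camera_model("top")
def A(x,y,z): return plane(m,350+(x+.5)/5-.5,140+(y+.5)/5-.5,z).round(1)
def B(x,y,z): return plane(m,220+(x+.5)/5-.5,130+(y+.5)/5-.5,z).round(1)
bh=A(166,248,50)
screws=[A(*p,52) for p in [(233,163),(391,312),(241,464),(84,312)]]
print("blind",bh,"screws",screws,np.mean(screws,axis=0))
c=np.mean(screws,axis=0)
print("nut",A(241,302,81))
h1=A(295,235,64);h2=A(183,383,64);print("holes",h1,h2,(h1+h2)/2)
print("posts",A(197,252,110),A(295,335,110))
print("ang blind",np.degrees(np.arctan2(*(bh-c)[1::-1])),"h1",np.degrees(np.arctan2(*(h1-h2)[1::-1])))
print("blue",B(175,400,95),"black",B(264,376,115),"red",B(361,354,105))
print("oil",B(562,158,165),"grease",B(581,517,60),"can",A(637,305,180),"coolant",plane(m,195,190,170),"bell",A(122,30,55),"bearing",B(250,96,18))
rc=[B(*p,45) for p in [(127,377),(411,318),(435,405)]];print("rack",rc)
print(plane(m,470,283,50))
s=camera_model("side")
su=lambda x,y:(230+x/4,130+y/4)
# red head middle: side (195,355) ; top head centre
print(tri([ray(s,*su(194,333)),ray(m,220+361/5-.4,130+354/5-.4)]))
print(tri([ray(s,*su(392,150)),ray(m,350+166/5-.4,140+248/5-.4)]))
E
```

```text
blind [ 589.2 -162.4   50. ] screws [array([ 644.1, -207.7,   52. ]), array([ 544.2, -303.3,   52. ]), array([ 448.8, -203.4,   52. ]), array([ 548. , -108.2,   52. ])] [ 546.275 -205.65    52.   ]
nut [ 547.  -203.6   81. ]
holes [ 592.9 -242.8   64. ] [ 499.2 -167.6   64. ] [ 546.05 -205.2    64.  ]
posts [ 573.2 -173.5  110. ] [ 520.5 -230.6  110. ]
ang blind 45.21608401574831 h1 -38.74918155404046
blue [522.8 241.2  95. ] black [533.1 183.1 115. ] red [547.5 125.  105. ]
oil [652.1  -0.8 165. ] grease [449.6  -8.4  60. ] can [ 522.1 -412.9  180. ] coolant [571.56871748 402.87458326 170.        ] bell [ 734.5 -139.1   55. ] bearing [743.3 209.   18. ]
rack [array([547. , 282.3,  45. ]), array([582.2,  98.8,  45. ]), array([524.9,  83.6,  45. ])]
[ 289.36260449 -417.10789179   50.        ]
(array([546.05419639, 124.16628176, 105.55910424]), [np.float64(1.5401361941094416), np.float64(1.5401361941094338)])
(array([ 586.91464274, -163.93483292,   48.27060852]), [np.float64(2.9180284576473916), np.float64(2.9180284576471895)])
```

```bash
python3 - <<'E'
from h import *
from scipy.spatial.transform import Rotation as Ro
m=camera_model("wrist");E=m["extrinsics"];s=sensors.state()
R=Ro.from_euler("xyz",s["orientation"]).as_matrix()
o=-E[:3,:3].T@E[:3,3]
print("cam in tool",R.T@(o-s["tool_pos"]),"view dir tool",R.T@(-E[2,:3]), "tool axes world",R.round(3).tolist())
print(proj(m,s["tool_pos"]), proj(m,s["tool_pos"]+[0,0,-300]))
E
python3 -m pendant '[[30,-35,0,0,0,-7,0],[30,-35,0,0,0,-7,0],[30,-35,0,0,0,-7,0],[30,-35,0,0,0,-7,0],[30,-35,0,0,0,-7,0],[30,-35,0,0,0,-7,0],[30,-35,0,0,0,-7,0],[30,-35,0,0,0,-7,0],[30,-35,0,0,0,-7,0],[30,-35,0,0,0,-3,0]]'
```

```text
cam in tool [ 7.07721490e+01  3.79208978e-02 -1.30129574e+02] view dir tool [-2.78336346e-01  7.40006855e-04  9.60483384e-01] tool axes world [[-0.975, 0.221, -0.0], [0.221, 0.975, -0.001], [-0.0, -0.001, -1.0]]
[323.50640584 272.59100459] [323.74177685 162.80430191]
time: 1.15
tool_pos: [444.4, 282.4, 245.3]
orientation: [-3.142, -0.0, 1.763]
ft_force: [-0.1, 0.9, 0.4]
grip_width: 85.1
```

```bash
python3 -m pendant '[[25,-38,0,0,0,0,0],[25,-38,0,0,0,0,0],[25,-38,0,0,0,0,0],[25,-38,0,0,0,0,0],[2,-5,0,0,0,0,0],[0,0,0,0,0,0,0]]'
python3 - <<'E'
from h import *
m=camera_model("wrist");s=sensors.state();a=snapshot("wrist");cv2.imwrite("pics/w1.png",a[:,:,::-1])
np.savez("w1.npz",img=a,E=m["extrinsics"]);print(s["tool_pos"],s["orientation"])
E
```

```text
time: 1.75
tool_pos: [545.9, 125.2, 245.1]
orientation: [-3.141, 0.001, 1.763]
ft_force: [0.5, 1.7, -0.2]
grip_width: 85.5
[545.91424312 125.23430543 245.08129203] [-3.14114391e+00  5.57652262e-04  1.76344596e+00]
```

View pics/w1.png

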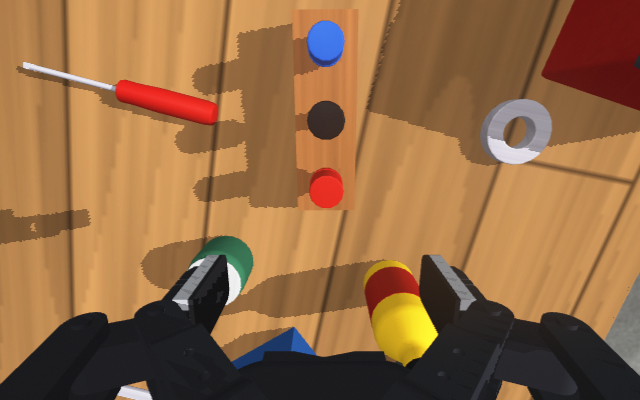

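The wrist view shows the red pin at (326,190), black at (325,120) and blue at (325,42). The jaws straddle the row, with the tin and oil bottle well outside.

```bash
cat >> h.py <<'E'
def redtop(img):
    h=cv2.cvtColor(img,cv2.COLOR_RGB2HSV)
    k=((h[...,0]<8)|(h[...,0]>172))&(h[...,1]>150)&(h[...,2]>150)
    return k.astype(np.uint8)
E
python3 - <<'E'
from h import *
d=np.load("w1.npz");img=d["img"];m=camera_model("wrist");m["extrinsics"]=d["E"]
c=img[155:225,290:360];cv2.imwrite("pics/w1c.png",cv2.resize(c,None,fx=8,fy=8,interpolation=cv2.INTER_NEAREST)[:,:,::-1])
for v in [175,180,185,190,195,200]: print(img[v,326])
for uv in [(326,190),(325,120),(325,42)]:
  print([plane(m,*uv,z).round(1) for z in (105,)])
E
```

```text
[171  38  27]
[234  48  37]
[234  49  36]
[233  46  33]
[232  47  34]
[232  46  35]
[array([547.2, 128.5, 105. ])]
[array([535.1, 185.7, 105. ])]
[array([524.1, 242.1, 105. ])]
```

View pics/w1c.png

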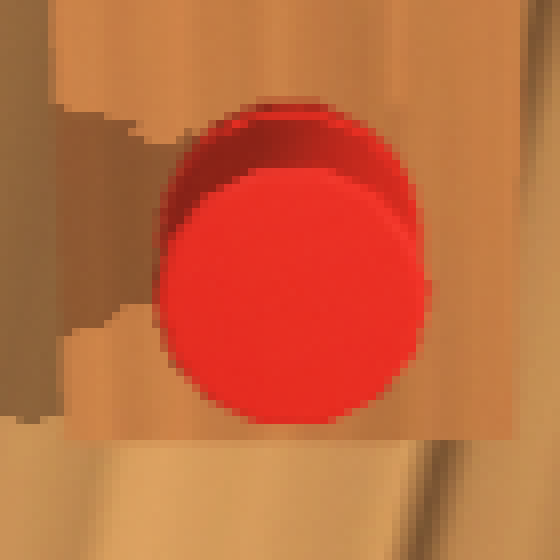

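```bash
python3 -m pendant '[[-4,-37,6,0,0,-5,0],[-4,-37,6,0,0,-5,0],[-4,-37,6,0,0,-5,0],[-4,-37,6,0,0,-5,0],[-4,-37,6,0,0,-5,0],[-4,-37,6,0,0,-5,0],[-4,-37,6,0,0,-5,0],[-4,-37,6,0,0,-5,0],[-4,-37,6,0,0,-5,0],[0,-37,0,0,0,-5,0]]'; python3 -m pendant '[[0,0,0,0,0,0,0.6],[0,0,0,0,0,0,0.6]]' 20
python3 - <<'E'
from h import *
m=camera_model("wrist");s=sensors.state();a=snapshot("wrist");cv2.imwrite("pics/w2.png",a[:,:,::-1])
np.savez("w2.npz",img=a,E=m["extrinsics"]);print(s["tool_pos"],s["orientation"],s["grip_width"],s["qpos"])
E
```

```text
time: 2.8
tool_pos: [510.2, -242.0, 299.9]
orientation: [3.141, -0.002, 0.894]
ft_force: [1.5, 0.1, 0.1]
grip_width: 85.4
time: 3.0
tool_pos: [510.0, -241.5, 298.9]
orientation: [-3.14, -0.001, 0.896]
ft_force: [0.3, -0.2, 0.2]
grip_width: 58.8
[ 509.96874301 -241.46310515  298.87313824] [-3.14041754e+00 -5.66069630e-04  8.96132717e-01] 58.78593362726774 [-0.19620985  0.40374315  0.74238654  1.74255068 -0.30133525  1.11368524
 -0.03342731]
```

View pics/w2.png

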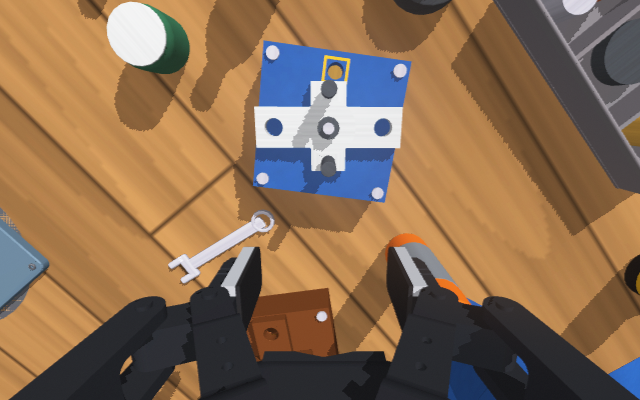

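The wrist view shows holes at (274,127) and (383,127), nut at (329,128), post tops at about (329,88) and (328,160), and the blind hole at (335,72).

```bash
python3 - <<'E'
from h import *
d=np.load("w2.npz");img=d["img"];m=camera_model("wrist");m["extrinsics"]=d["E"]
c=img[30:210,240:420];cv2.imwrite("pics/w2c.png",cv2.resize(c,None,fx=3.3,fy=3.3,interpolation=cv2.INTER_CUBIC)[:,:,::-1])
for n,uv,z in [("h1",(274,127),64),("h2",(383,127),64),("nut",(329,128),81),("blind",(335,72),50)]: print(n,plane(m,*uv,z).round(1))
E
```

```text
h1 [ 498.5 -167.2   64. ]
h2 [ 592.2 -242.2   64. ]
nut [ 545.5 -205.    81. ]
blind [ 587.1 -164.    50. ]
```

View pics/w2c.png

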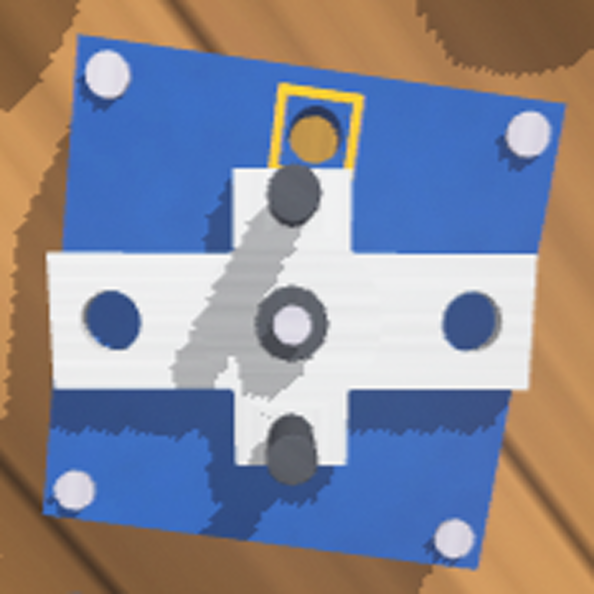

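```bash
python3 -m pendant '[[12,7,-20,0,0,0,0.5],[0,0,-30,0,0,0,0.5],[0,0,-30,0,0,0,0.5],[0,0,-30,0,0,0,0.5],[0,0,-30,0,0,0,0.5],[0,0,0,0,0,0,0.5]]'
python3 - <<'E'
from h import *
m=camera_model("wrist");s=sensors.state();a=snapshot("wrist");cv2.imwrite("pics/w3.png",a[:,:,::-1])
print(s["tool_pos"],s["grip_width"])
E
```

```text
time: 3.65
tool_pos: [519.9, -231.8, 155.7]
orientation: [-3.134, 0.001, 0.899]
ft_force: [-0.4, 0.1, 0.3]
grip_width: 42.4
[ 519.8684651  -231.83437554  155.65615196] 42.44966976136863
```

View pics/w3.png

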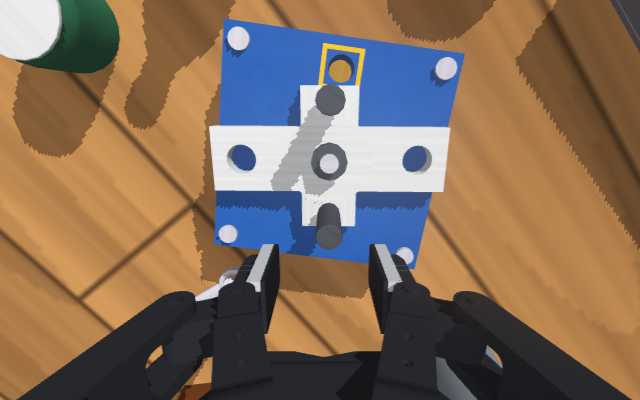

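The near post at (329,236) is centred between the open jaws at (262–385). I'll lower onto it and grip.

```bash
python3 -m pendant '[[1,-2,-20,0,0,0,0.5],[0,0,-20,0,0,0,0.5],[0,0,-17,0,0,0,0.5],[0,0,0,0,0,0,0.5]]' 20; python3 -m pendant '[[0,0,0,0,0,0,0.9],[0,0,0,0,0,0,0.9],[0,0,0,0,0,0,0.9],[0,0,0,0,0,0,0.9]]' 20
```

```text
time: 4.1
tool_pos: [522.8, -236.6, 102.2]
orientation: [-3.14, -0.0, 0.896]
ft_force: [-0.1, -0.7, 0.3]
grip_width: 42.4
time: 4.5
tool_pos: [522.9, -237.7, 103.9]
orientation: [3.141, -0.001, 0.895]
ft_force: [-4.1, 3.1, 6.4]
grip_width: 15.0
```

```bash
python3 - <<'E'
from h import *
s=sensors.state();print(s["tool_pos"],s["ft_force"],s["grip_width"],s["orientation"])
a=np.radians(231.3+np.arange(13)*83.5/12)
p=38*np.c_[np.cos(a),np.sin(a)];print(np.diff(p,axis=0).round(1).tolist(),83.5/12)
E
```

```text
[ 522.94455998 -237.66504094  103.89646311] [-4.0502985   3.10283989  6.42020803] 14.995247442725823 [ 3.14148023e+00 -1.30818993e-03  8.94738939e-01]
[[3.8, -2.7], [4.1, -2.2], [4.3, -1.7], [4.5, -1.1], [4.6, -0.6], [4.6, -0.0], [4.6, 0.5], [4.5, 1.1], [4.3, 1.6], [4.1, 2.1], [3.8, 2.6], [3.5, 3.0]] 6.958333333333333
```

```bash
python3 -m pendant '[[3.8,-2.7,0,0,0,7,0.9],[4.1,-2.2,0,0,0,7,0.9],[4.3,-1.7,0,0,0,7,0.9],[0,0,0,0,0,0,0.9]]'; python3 -m pendant '[[4.5,-1.1,0,0,0,7,0.9],[4.6,-0.6,0,0,0,7,0.9],[4.6,0,0,0,0,7,0.9],[0,0,0,0,0,0,0.9]]'
```

```text
time: 4.9
tool_pos: [536.4, -243.4, 103.9]
orientation: [3.14, -0.003, 1.265]
ft_force: [-0.5, 5.3, 6.0]
grip_width: 14.8
time: 5.3
tool_pos: [550.4, -244.0, 103.9]
orientation: [3.139, -0.003, 1.631]
ft_force: [-0.2, 7.7, 7.6]
grip_width: 15.1
```

```bash
python3 -m pendant '[[4.6,0.5,0,0,0,7,0.9],[4.5,1.1,0,0,0,7,0.9],[4.3,1.6,0,0,0,7,0.9],[0,0,0,0,0,0,0.9]]'; python3 -m pendant '[[4.1,2.1,0,0,0,7,0.9],[3.8,2.6,0,0,0,7,0.9],[3.5,3.0,0,0,0,7,0.9],[0,0,0,0,0,0,0.9]]'
python3 - <<'E'
from h import *
s=sensors.state();m=camera_model("wrist");a=snapshot("wrist");cv2.imwrite("pics/w4.png",a[:,:,::-1]);np.savez("w4.npz",img=a,E=m["extrinsics"])
print(s["tool_pos"],s["ft_force"],s["qpos"])
a=snapshot("top");cv2.imwrite("pics/t4.png",cv2.resize(a[140:260,350:500],None,fx=5,fy=5,interpolation=cv2.INTER_CUBIC)[:,:,::-1])
E
```

```text
time: 5.7
tool_pos: [562.7, -240.5, 103.8]
orientation: [3.14, -0.003, 1.998]
ft_force: [-3.3, 8.1, 8.9]
grip_width: 15.2
time: 6.1
tool_pos: [573.0, -233.8, 103.8]
orientation: [3.141, -0.002, 2.363]
ft_force: [-5.7, 6.9, 10.4]
grip_width: 15.0
[ 572.98527741 -233.77768385  103.7544206 ] [-5.71093983  6.93063891 10.44731434] [ 0.17822271  0.66703384  0.19316111  1.72658699 -0.17462484  0.76665748
  1.24976829]
```

View pics/w4.png

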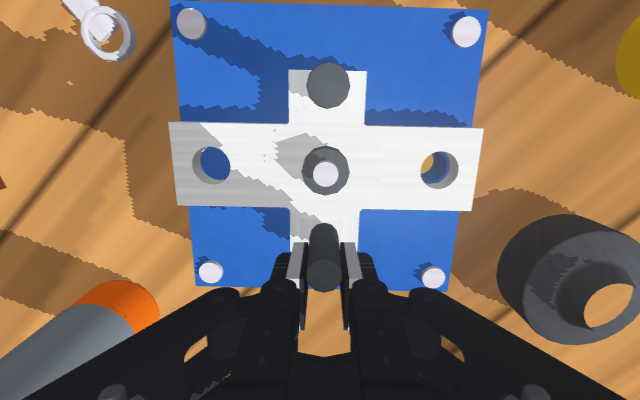

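View pics/t4.png

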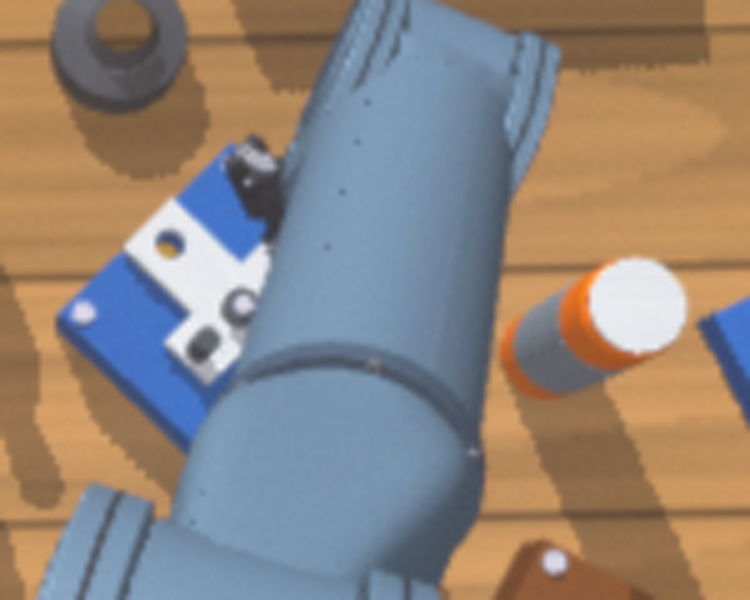

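Both views show the carrier lined up: in the wrist view the holes are at (213,164) and (439,168) and the brass plug shows through the right one. I'll compute the remaining angle from these pixels.

```bash
python3 - <<'E'
from h import *
d=np.load("w4.npz");img=d["img"];m=camera_model("wrist");m["extrinsics"]=d["E"]
c=np.hstack([img[135:200,180:250],img[135:200,405:475]]);cv2.imwrite("pics/w4c.png",cv2.resize(c,None,fx=5.5,fy=5.5,interpolation=cv2.INTER_CUBIC)[:,:,::-1])
P=lambda u,v,z:plane(m,u,v,z)[:2]
an=lambda a,b:np.degrees(np.arctan2(*(b-a)[::-1]))
s=[P(192,24,52),P(467,32,52),P(211,272,52),P(433,278,52)]
print(an(s[0],s[1]),an(s[2],s[3]),an(s[2],s[0])-90,an(s[3],s[1])-90,np.mean(s,0),np.linalg.norm(s[0]-s[1]))
h=[P(213,164,64),P(439,168,64)];print(h,an(*h),np.mean(h,0))
print("edges car",an(P(168,122,64),P(484,129,64)),an(P(178,205,64),P(472,211,64)),"block",an(P(168,0,50),P(488,12,50)),an(P(195,286,50),P(448,291,50)))
E
```

```text
43.88044843439448 43.58093388860988 43.82342297805121 43.586218210997174 [ 545.29538813 -204.64886262] 139.53363709890073
[array([ 501.73446137, -245.56561338]), array([ 587.41452038, -161.89546995])] 44.32002282001512 [ 544.57449088 -203.73054166]
edges car 44.11859992469583 44.105238821875176 block 43.484159529958426 44.021930462312014
```

View pics/w4c.png

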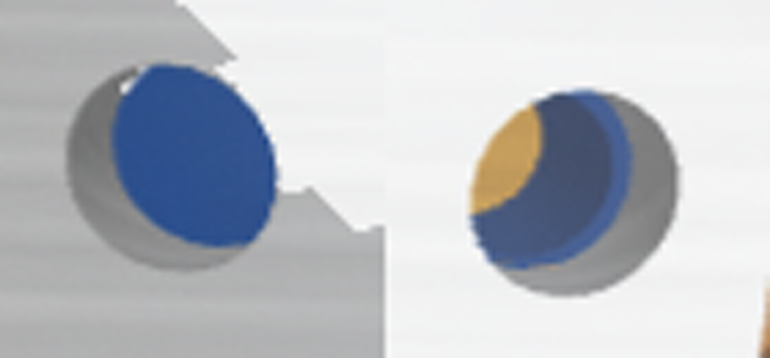

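```bash
python3 -m pendant '[[0,0,0,0,0,0,0.6],[0,0,0,0,0,0,0.6],[0,0,0,0,0,0,0.6],[0,0,25,0,0,0,0.6],[0,0,35,0,0,0,0.6],[0,0,35,0,0,0,0.6],[0,0,30,0,0,0,0.6]]'
python3 - <<'E'
from h import *
s=sensors.state();m=camera_model("wrist");a=snapshot("wrist");cv2.imwrite("pics/w5.png",a[:,:,::-1]);np.savez("w5.npz",img=a,E=m["extrinsics"])
print(s["tool_pos"],s["ft_force"],s["orientation"])
E
```

```text
time: 6.9
tool_pos: [573.6, -236.1, 229.3]
orientation: [3.141, 0.002, 2.359]
ft_force: [0.8, -0.2, 0.5]
grip_width: 34.1
[ 573.57145763 -236.07905968  229.25137424] [ 0.79840562 -0.1790955   0.52588533] [3.14137060e+00 1.59098568e-03 2.35942427e+00]
```

View pics/w5.png

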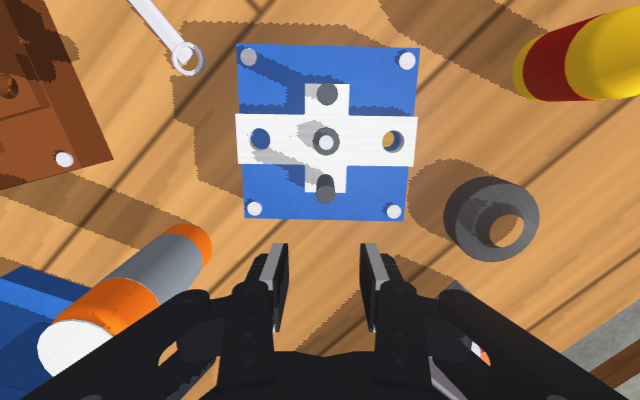

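The carrier is still lined up after letting go: holes at (260,139) and (393,141), plug visible at right. Next I'll look at the blind hole using the yaw I'll use for the pin, so the camera's bias cancels.

```bash
python3 -m pendant '[[5,25,-10,0,0,-8,0.3],[5,25,-10,0,0,-8,0.3],[4,24,-10,0,0,-8,0.3],[0,0,-2,0,0,-8,0.3],[0,0,0,0,0,-2,0.3],[0,0,0,0,0,0,0.3]]'
cat > shot.py <<'E'
import sys
from h import *
n=sys.argv[1];m=camera_model("wrist");s=sensors.state();a=snapshot("wrist");cv2.imwrite(f"pics/{n}.png",a[:,:,::-1]);np.savez(n+".npz",img=a,E=m["extrinsics"],tcp=s["tool_pos"],rpy=s["orientation"])
print(s["tool_pos"],s["ft_force"],s["orientation"],s["grip_width"])
E
python3 shot.py w6; python3 -m pendant '[[7,-34,0,0,0,0,0.3],[7,-34,0,0,0,0,0.3],[0,0,0,0,0,0,0.3],[0,0,0,0,0,0,0.3]]'; python3 shot.py w7
```

```text
time: 7.55
tool_pos: [587.3, -161.5, 195.0]
orientation: [-3.141, 0.001, 1.767]
ft_force: [-1.0, 0.1, -0.3]
grip_width: 59.7
[ 587.3223227  -161.49013315  195.00934106] [-0.97806133  0.08361342 -0.2620645 ] [-3.14119336e+00  6.10711755e-04  1.76672672e+00] 59.73341674179341
time: 8.0
tool_pos: [601.0, -230.8, 195.2]
orientation: [-3.142, 0.0, 1.765]
ft_force: [0.4, 0.4, -0.2]
grip_width: 60.0
[ 600.95869563 -230.80693688  195.19434949] [ 0.38674232  0.35930734 -0.20013021] [-3.14150240e+00  2.77125232e-04  1.76518043e+00] 59.95886847817477
```

View pics/w6.png

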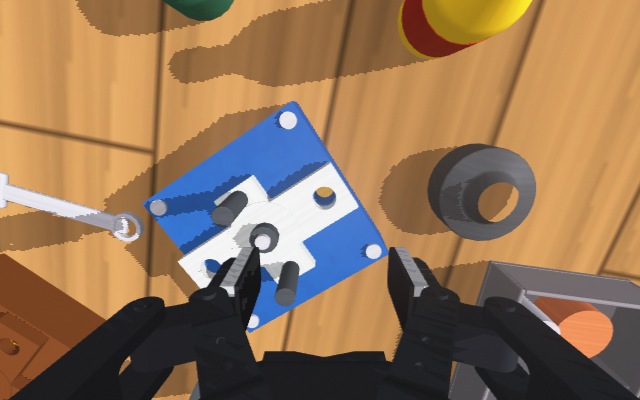

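View pics/w7.png

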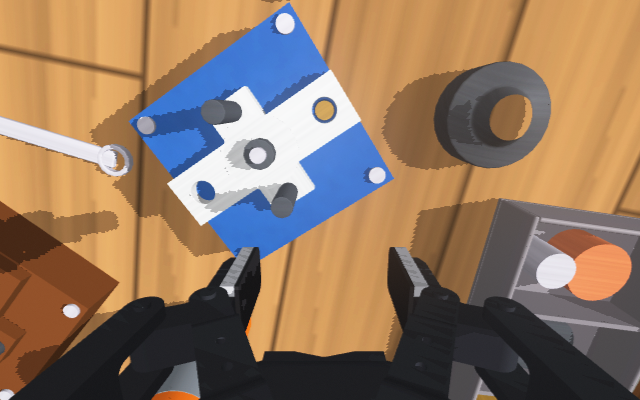

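The hole with the brass plug is at (325,197) in w6, and at (324,110) in w7, seen nearly from straight above.

```bash
python3 - <<'E'
from h import *
a=np.load("w6.npz")["img"][172:222,300:350];b=np.load("w7.npz")["img"][85:135,300:350]
cv2.imwrite("pics/w67.png",cv2.resize(np.hstack([a,b]),None,fx=8,fy=8,interpolation=cv2.INTER_NEAREST)[:,:,::-1])
E
```

```text
(no output)
```

View pics/w67.png

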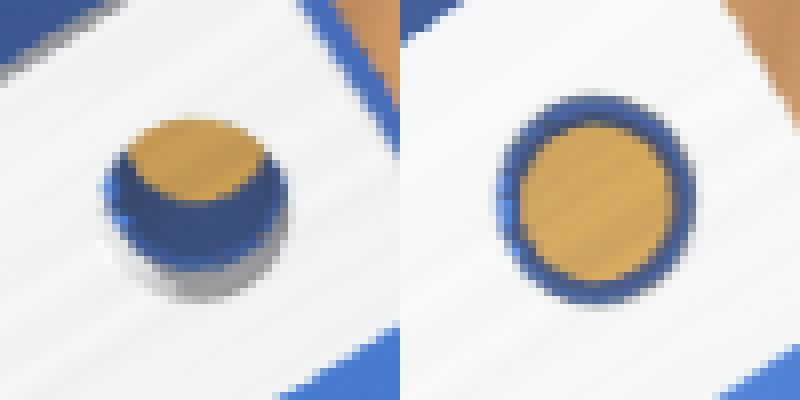

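```bash
python3 - <<'E'
from h import *
m=camera_model("wrist")
def P(n,u,v,z):
    d=np.load(n+".npz");m["extrinsics"]=d["E"];p=plane(m,u,v,z);return p.round(1),(p-d["tcp"]).round(1)
print("w7 carrier",P("w7",324.1,109.6,64),"plug",P("w7",324,109.9,29))
print("w6 carrier",P("w6",324.1,197.9,64))
# red top in w1
d=np.load("w1.npz");img=d["img"].astype(int);k=(img[...,0]>215)&(img[...,1]<90)&(img[...,2]<90);k[:155]=0;k[225:]=0;k[:,:290]=0;k[:,360:]=0
k=cv2.morphologyEx(k.astype(np.uint8),cv2.MORPH_OPEN,np.ones((5,5)))
c=max(cv2.findContours(k,0,1)[0],key=cv2.contourArea);e=cv2.fitEllipse(c);print(e)
m["extrinsics"]=d["E"];print("red",plane(m,*e[0],105))
ms=m
def R(n,u,v):
    d=np.load(n+".npz");mm=dict(m);mm["extrinsics"]=d["E"];return ray(mm,u,v)
print("tri carrier hole",tri([R("w6",324.1,197.9),R("w7",324.1,109.6)]))
E
```

```text
w7 carrier (array([ 587.8, -162.5,   64. ]), array([ -13.1,   68.3, -131.2])) plug (array([ 587.9, -162.9,   29. ]), array([ -13.1,   67.9, -166.2]))
w6 carrier (array([ 587.9, -163. ,   64. ]), array([   0.5,   -1.5, -131. ]))
((326.6687316894531, 191.2955780029297), (31.30390739440918, 32.073482513427734), 64.70474243164062)
red [547.94869691 127.48632076 105.        ]
tri carrier hole (array([ 587.80132737, -162.50556897,   65.75204052]), [np.float64(0.0275730947354266), np.float64(0.02757309473551863)])
```

```bash
python3 -m pendant '[[-5,20,30,0,0,0,0],[-5,36,11,0,0,0,0],[-5,39,0,0,0,0,0],[-5,39,0,0,0,0,0],[-5,39,0,0,0,0,0],[-5,39,0,0,0,0,0],[-5,39,0,0,0,0,0],[-5,39,0,0,0,0,0],[0,0,0,0,0,0,0],[0,0,0,0,0,0,0]]';python3 shot.py w8;python3 -m pendant '[[-7,34,0,0,0,0,0],[-7,34,0,0,0,0,0],[0,0,0,0,0,0,0],[0,0,0,0,0,0,0]]';python3 shot.py w9
cat > red.py <<'E'
import sys
from h import *
m=camera_model("wrist");rs=[]
for n in sys.argv[1:]:
    d=np.load(n+".npz");img=d["img"].astype(int);k=(img[...,0]>215)&(img[...,1]<90)&(img[...,2]<90);k[:,:280]=0;k[:,370:]=0;k[:80]=0;k[235:]=0
    k=cv2.morphologyEx(k.astype(np.uint8),cv2.MORPH_OPEN,np.ones((5,5)))
    c=max(cv2.findContours(k,0,1)[0],key=cv2.contourArea);e=cv2.fitEllipse(c)
    mm=dict(m);mm["extrinsics"]=d["E"];p=plane(mm,*e[0],105);print(n,np.round(e[0]+e[1],1),p.round(1),"rel tcp",(p-d["tcp"]).round(1));rs.append(ray(mm,*e[0]))
if len(rs)>1: print(tri(rs))
E
python3 red.py w8 w9
```

```text
time: 9.05
tool_pos: [560.7, 62.8, 236.3]
orientation: [-3.141, -0.001, 1.772]
ft_force: [0.6, -1.7, 0.3]
grip_width: 85.4
[560.68860353  62.79562192 236.3018852 ] [ 0.62999321 -1.66139277  0.32719987] [-3.14147508e+00 -6.80518921e-04  1.77156025e+00] 85.38468188019809
time: 9.5
tool_pos: [547.3, 128.0, 236.3]
orientation: [-3.142, 0.0, 1.767]
ft_force: [-0.1, -0.6, 0.3]
grip_width: 85.8
[547.33212938 127.99824796 236.30414456] [-0.13335894 -0.63025559  0.30302887] [-3.14157614e+00  4.78276747e-04  1.76721744e+00] 85.7648434929051
w8 [324.1 114.2  34.7  36.4] [547.8 127.8 105. ] rel tcp [ -12.9   65.  -131.3]
w9 [324.3 196.8  32.   33. ] [547.8 127.4 105. ] rel tcp [   0.5   -0.6 -131.3]
(array([547.74923396, 127.80758917, 106.62340822]), [np.float64(0.00835602282124731), np.float64(0.008356022821281716)])
```

View pics/w9.png

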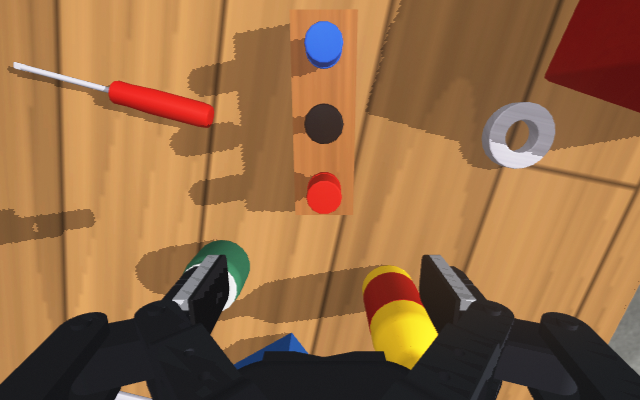

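View pics/w8.png

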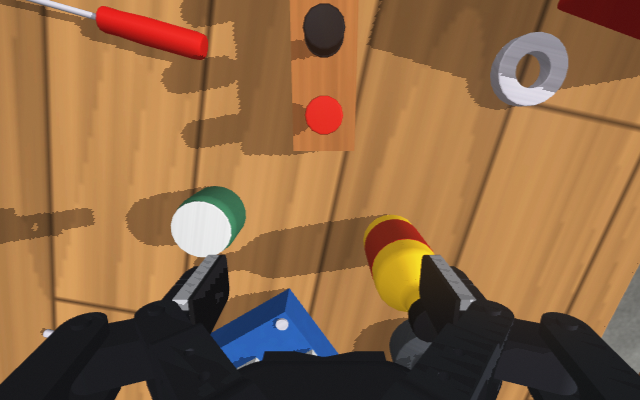

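Both views put the red head's top at (547.8, 127.6), z about 106, which agrees with the text. I'll descend and grip at mid-head.

```bash
python3 -m pendant '[[0.5,-0.5,-30,0,0,0,0],[0,0,-30,0,0,0,0],[0,0,-30,0,0,0,0],[0,0,-30,0,0,0,0],[0,0,-20,0,0,0,0],[0,0,-16,0,0,0,0],[0,0,0,0,0,0,0],[0,0,0,0,0,0,0]]';python3 -m pendant '[[0,0,0,0,0,0,0.5],[0,0,0,0,0,0,0.9],[0,0,0,0,0,0,0.9],[0,0,0,0,0,0,0.9],[0,0,0,0,0,0,0.9],[0,0,0,0,0,0,0.9]]' 40;python3 shot.py w10
```

```text
time: 10.35
tool_pos: [548.3, 126.4, 80.6]
orientation: [3.142, 0.001, 1.765]
ft_force: [0.2, 1.0, 0.4]
grip_width: 85.3
time: 10.95
tool_pos: [548.0, 128.2, 80.8]
orientation: [3.141, -0.0, 1.767]
ft_force: [-2.2, -0.1, 7.4]
grip_width: 29.1
[548.03552121 128.16566924  80.84773464] [-2.15717365 -0.14809371  7.44312805] [ 3.14111640e+00 -1.85850076e-04  1.76703870e+00] 29.063943998644778
```

View pics/w10.png

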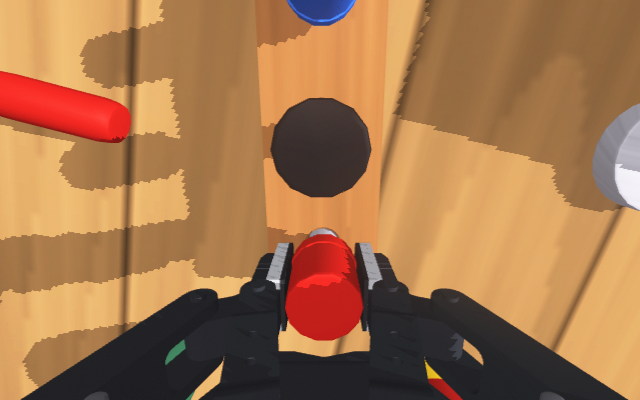

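The red head is held squarely between the jaws at about (323,290), and the black and blue pins are undisturbed. I'll lift and carry it over.

```bash
python3 -m pendant '[[0,0,10,0,0,0,0.9],[0,0,20,0,0,0,0.9],[0,0,30,0,0,0,0.9],[0,0,40,0,0,0,0.9],[0,0,40,0,0,0,0.9],[0,0,30,0,0,0,0.9],[0,0,10,0,0,0,0.9],[0,0,0,0,0,0,0.9]]' 40
python3 -m pendant '[[4,-20,0,0,0,0,0.9],[4,-30,0,0,0,0,0.9],[4,-30,0,0,0,0,0.9],[4,-30,0,0,0,0,0.9],[4,-30,0,0,0,0,0.9],[4,-30,0,0,0,0,0.9],[4,-30,0,0,0,0,0.9],[4,-30,0,0,0,0,0.9],[4,-30,0,0,0,0,0.9],[4,-30,0,0,0,0,0.9]]'
python3 -m pendant '[[0,0,0,0,0,0,0.9],[0,0,0,0,0,0,0.9],[0,0,0,0,0,0,0.9],[0,0,0,0,0,0,0.9]]';python3 shot.py w11
```

```text
time: 11.8
tool_pos: [548.5, 128.2, 261.6]
orientation: [3.139, -0.001, 1.767]
ft_force: [0.1, 0.1, -0.7]
grip_width: 29.2
time: 12.8
tool_pos: [586.7, -162.8, 257.8]
orientation: [-3.138, -0.001, 1.767]
ft_force: [0.1, 0.4, -0.6]
grip_width: 29.3
time: 13.2
tool_pos: [587.7, -160.3, 259.6]
orientation: [-3.141, -0.001, 1.769]
ft_force: [-0.1, 1.1, 0.0]
grip_width: 28.9
[ 587.70236669 -160.25560162  259.57700852] [-0.07821811  1.10063437  0.01991558] [-3.14068389e+00 -1.12433249e-03  1.76910128e+00] 28.93472967694148
```

View pics/w11.png

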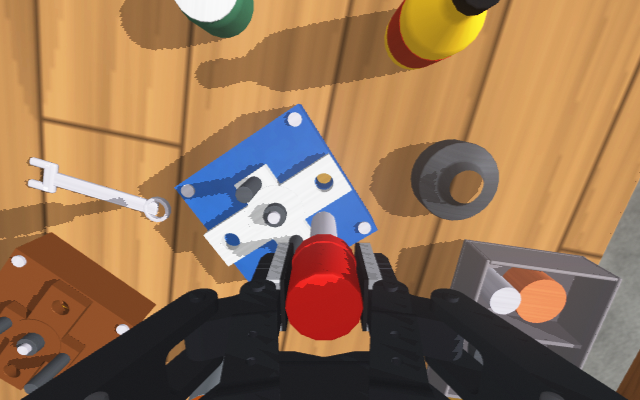

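```bash
python3 -m pendant '[[0,-2,-25,0,0,0,0.9],[0,0,-30,0,0,0,0.9],[0,0,-30,0,0,0,0.9],[0,0,-20,0,0,0,0.9],[0,0,-5,0,0,0,0.9],[0,0,0,0,0,0,0.9],[0,0,0,0,0,0,0.9],[0,0,0,0,0,0,0.9]]';python3 shot.py w12; python3 - <<'E'
from h import *
a=np.load("w12.npz")["img"][150:300,240:410];cv2.imwrite("pics/w12c.png",cv2.resize(a,None,fx=4,fy=4,interpolation=cv2.INTER_CUBIC)[:,:,::-1])
b=snapshot("side");cv2.imwrite("pics/s12.png",b[:,:,::-1])
E
```

```text
time: 14.05
tool_pos: [588.8, -164.1, 151.7]
orientation: [3.139, 0.001, 1.767]
ft_force: [0.9, 0.0, -1.1]
grip_width: 29.3
[ 588.78604469 -164.14062277  151.71121363] [ 0.90973844  0.03138078 -1.09948685] [3.13932045e+00 9.58011806e-04 1.76709850e+00] 29.299331955882494
```

View pics/w12c.png

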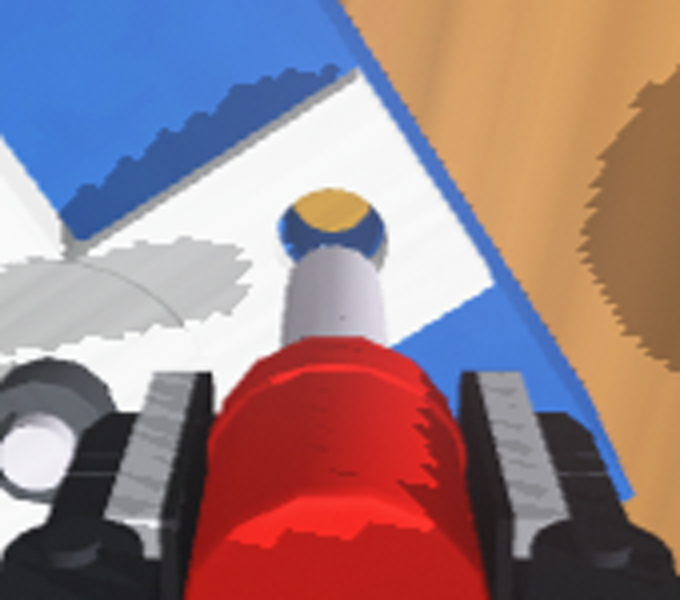

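View pics/s12.png

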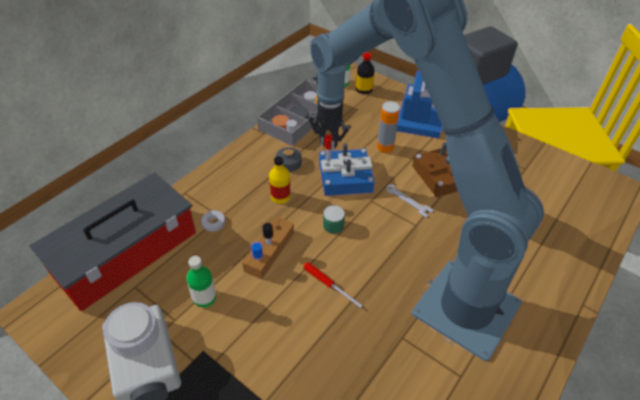

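In the wrist crop the pin tip is in line sideways with the hole (both near column 333). I'll compute the fore-aft offset from the tip's far edge.

```bash
cat > rel.py <<'E'
import sys
from h import *
# name, crop hole centre px (u,v), tip left u, tip right u, tip far edge v
n=sys.argv[1];hu,hv,tu,tv=map(float,sys.argv[2:6])
d=np.load(n+".npz");m=camera_model("wrist");m["extrinsics"]=d["E"]
yaw=d["rpy"][2];ex=np.array([np.cos(yaw),np.sin(yaw)]);ey=np.array([np.sin(yaw),-np.cos(yaw)])
H=plane(m,hu,hv,64)[:2]
zt=d["tcp"][2]-70.8
for z in (zt-1.5,zt,zt+1.5):
    T=plane(m,tu,tv,z)[:2]-8*ex
    D=H-T;print("tipz",z,"tip",T.round(1),"hole",H.round(1),"need world",D.round(2),"tool x,y",(D@ex).round(2),(D@ey).round(2),"tip rel tcp tool x,y",((T-d["tcp"][:2])@ex).round(2),((T-d["tcp"][:2])@ey).round(2))
E
python3 rel.py w12 323.0 207.4 323.1 211.4
```

```text
tipz 79.41121363056938 tip [ 589.  -166.7] hole [ 587.7 -160.8] need world [-1.22  5.86] tool x,y 5.98 -0.06 tip rel tcp tool x,y -2.52 -0.32
tipz 80.91121363056938 tip [ 588.9 -166.2] hole [ 587.7 -160.8] need world [-1.13  5.38] tool x,y 5.5 -0.06 tip rel tcp tool x,y -2.04 -0.33
tipz 82.41121363056938 tip [ 588.8 -165.7] hole [ 587.7 -160.8] need world [-1.03  4.91] tool x,y 5.01 -0.05 tip rel tcp tool x,y -1.55 -0.33
```

```bash
python3 -m pendant '[[-0.4,2,-5,0,0,0,0.9],[0,0,-5,0,0,0,0.9],[0,0,0,0,0,0,0.9],[0,0,0,0,0,0,0.9],[0,0,0,0,0,0,0.9],[0,0,0,0,0,0,0.9]]';python3 shot.py w13;python3 -m pendant '[[0,0,0,0,0,0,0.9]]'; python3 - <<'E'
from h import *
a=np.load("w13.npz")["img"][170:250,280:370];cv2.imwrite("pics/w13c.png",cv2.resize(a,None,fx=7,fy=7,interpolation=cv2.INTER_CUBIC)[:,:,::-1])
E
```

```text
time: 14.75
tool_pos: [587.5, -162.1, 140.4]
orientation: [3.141, 0.0, 1.767]
ft_force: [0.0, 0.3, -1.4]
grip_width: 29.6
[ 587.53537839 -162.09567343  140.41648234] [ 0.03834492  0.31066335 -1.41746462] [3.14136376e+00 1.75387161e-04 1.76677314e+00] 29.64659932033419
time: 14.9
tool_pos: [587.5, -162.0, 140.4]
orientation: [3.141, 0.0, 1.767]
ft_force: [-0.1, -1.1, -0.4]
grip_width: 29.1
```

View pics/w13c.png

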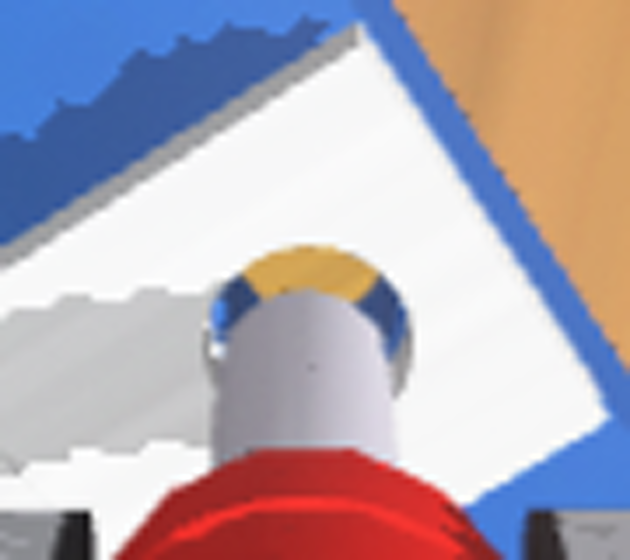

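```bash
python3 rel.py w13 323.7 218.9 323.7 210.9; python3 rel.py w12 323 210.3 323.1 211.4|head -2
python3 - <<'E'
from h import *
m=camera_model("wrist")
d=np.load("w13.npz");m["extrinsics"]=d["E"]
# predicted tip circle & hole circle if coaxial at hole est
for c,z,r_ in [((587.85,-162.7),64,10),((d["tcp"][0],d["tcp"][1]),69.6,8)]:
    t=np.linspace(0,6.28,200);q=np.array([proj(m,[c[0]+r_*np.cos(a),c[1]+r_*np.sin(a),z]) for a in t]);print(z,q.min(0).round(1),q.max(0).round(1))
E
```

```text
tipz 68.11648233759426 tip [ 587.9 -164.2] hole [ 587.7 -163.2] need world [-0.2  1. ] tool x,y 1.02 -0.0 tip rel tcp tool x,y -2.1 -0.09
tipz 69.61648233759426 tip [ 587.8 -163.7] hole [ 587.7 -163.2] need world [-0.11  0.53] tool x,y 0.54 -0.0 tip rel tcp tool x,y -1.62 -0.09
tipz 71.11648233759426 tip [ 587.7 -163.2] hole [ 587.7 -163.2] need world [-0.01  0.06] tool x,y 0.06 -0.0 tip rel tcp tool x,y -1.14 -0.1
tipz 79.41121363056938 tip [ 589.  -166.7] hole [ 588.2 -162.9] need world [-0.81  3.75] tool x,y 3.84 -0.06 tip rel tcp tool x,y -2.52 -0.32
tipz 80.91121363056938 tip [ 588.9 -166.2] hole [ 588.2 -162.9] need world [-0.71  3.28] tool x,y 3.36 -0.06 tip rel tcp tool x,y -2.04 -0.33
64 [309.3 204.1] [339.  232.2]
69.6 [311.7 208.5] [336.  231.5]
```

```bash
python3 -m pendant '[[0,0.3,-4,0,0,0,0.9],[0,0,-4,0,0,0,0.9],[0,0,-4,0,0,0,0.9],[0,0,-4,0,0,0,0.9],[0,0,0,0,0,0,0.9],[0,0,0,0,0,0,0.9]]'; python3 -m pendant '[[0,0,-2,0,0,0,0.9],[0,0,-2,0,0,0,0.9],[0,0,0,0,0,0,0.9],[0,0,0,0,0,0,0.9]]'
```

```text
time: 15.5
tool_pos: [587.3, -161.7, 124.1]
orientation: [-3.141, -0.0, 1.767]
ft_force: [0.5, 0.4, -0.5]
grip_width: 29.1
time: 15.9
tool_pos: [587.5, -161.7, 120.3]
orientation: [3.141, 0.0, 1.767]
ft_force: [0.3, 0.6, -0.9]
grip_width: 28.9
```

```bash
python3 -m pendant '[[0,0,-1,0,0,0,0.9],[0,0,-1,0,0,0,0.9],[0,0,-1,0,0,0,0.9],[0,0,0,0,0,0,0.9],[0,0,0,0,0,0,0.9]]'
```

```text
time: 16.4
tool_pos: [587.5, -161.6, 117.2]
orientation: [3.142, 0.0, 1.767]
ft_force: [0.1, -1.0, -1.9]
grip_width: 28.9
```

```bash
python3 -m pendant '[[0,0,-2,0,0,0,0.9],[0,0,-2,0,0,0,0.9],[0,0,-2,0,0,0,0.9],[0,0,0,0,0,0,0.9],[0,0,0,0,0,0,0.9]]'; python3 -m pendant '[[0,0,-2,0,0,0,0.9],[0,0,-2,0,0,0,0.9],[0,0,-2,0,0,0,0.9],[0,0,0,0,0,0,0.9],[0,0,0,0,0,0,0.9]]'; python3 shot.py w14
```

```text
time: 16.9
tool_pos: [587.4, -161.7, 111.2]
orientation: [-3.142, 0.0, 1.767]
ft_force: [1.0, -0.4, -0.9]
grip_width: 29.0
time: 17.4
tool_pos: [587.5, -161.7, 105.2]
orientation: [-3.142, 0.0, 1.767]
ft_force: [0.5, -0.2, -0.9]
grip_width: 29.5
[ 587.45155368 -161.67565164  105.19646796] [ 0.52959289 -0.21811939 -0.86297324] [-3.14158830e+00  7.72642169e-05  1.76694944e+00] 29.46081313986738
```

View pics/w14.png

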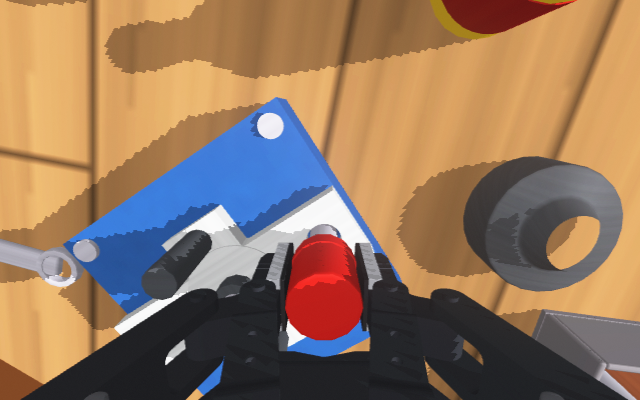

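The pin is in the hole with no contact force; tip about 34 mm above the table. I'll go a few mm lower, almost onto the plug.

```bash
python3 -m pendant '[[0,0,-2,0,0,0,0.9],[0,0,-1,0,0,0,0.9],[0,0,-1,0,0,0,0.9],[0,0,0,0,0,0,0.9],[0,0,0,0,0,0,0.9]]';  python3 -m pendant '[[0,0,-1,0,0,0,0.9],[0,0,0,0,0,0,0.9],[0,0,0,0,0,0,0.9]]'
```

```text
time: 17.95
tool_pos: [587.4, -161.7, 101.2]
orientation: [3.142, 0.0, 1.767]
ft_force: [2.0, -0.6, -1.5]
grip_width: 29.1
time: 18.25
tool_pos: [587.4, -161.7, 100.3]
orientation: [3.142, 0.0, 1.767]
ft_force: [1.1, -0.3, -1.3]
grip_width: 29.3
```

Tip about 29.5 mm above the table, at the plug. I'll open the jaws part-way so the back finger stays clear of the post.

```bash
python3 -m pendant '[[0,0,0,0,0,0,0.5],[0,0,0,0,0,0,0.5],[0,0,0,0,0,0,0.5],[0,0,0,0,0,0,0.5],[0,0,0,0,0,0,0.5],[0,0,0,0,0,0,0.5]]'; python3 shot.py w15
```

```text
time: 18.85
tool_pos: [587.4, -161.6, 100.3]
orientation: [-3.142, -0.0, 1.767]
ft_force: [-0.2, 0.4, 0.2]
grip_width: 42.8
[ 587.38490869 -161.64229214  100.29348677] [-0.21639224  0.40330483  0.17239904] [-3.14153261e+00 -3.59960611e-05  1.76691418e+00] 42.80710551609936
```

View pics/w15.png

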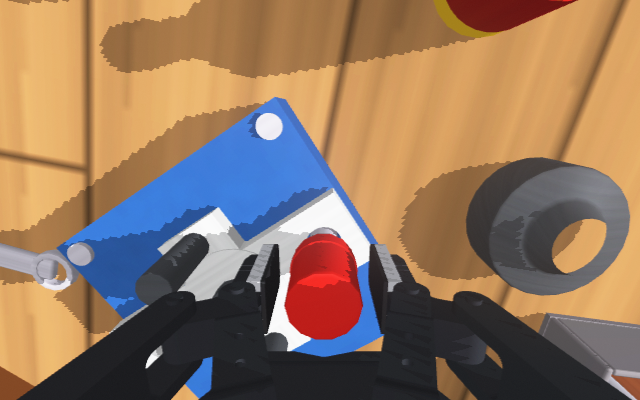

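Released: both jaws are clear of the red head at (323,290), which stands on its own. I'll raise, shut the fingers and press.

```bash
python3 -m pendant '[[0,0,10,0,0,0,0.5],[0,0,20,0,0,0,0.5],[0,0,25,0,0,0,0.5],[0,0,20,0,0,0,0.5],[0,0,0,0,0,0,1],[0,0,0,0,0,0,1],[0,0,0,0,0,0,1],[0,0,0,0,0,0,1],[0,0,0,0,0,0,1]]' 40; python3 shot.py w16;python3 red.py w16
```

```text
time: 19.8
tool_pos: [587.0, -161.5, 174.5]
orientation: [-3.14, -0.0, 1.767]
ft_force: [-0.1, 0.2, -0.7]
grip_width: -0.1
[ 586.95626544 -161.52332033  174.49773708] [-0.10321022  0.1663601  -0.736267  ] [-3.14022920e+00 -4.76687246e-04  1.76696929e+00] -0.08279860672107239
w16 [327.8 222.7  27.5  52.7] [ 589.6 -162.4  105. ] rel tcp [  2.7  -0.8 -69.5]
```

View pics/w16.png

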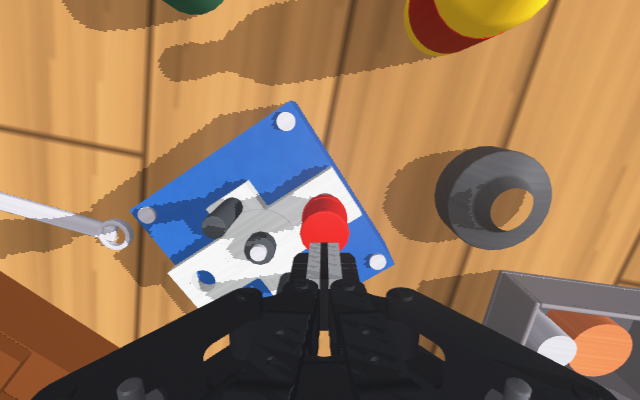

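The pin stands upright at (325,222) with the closed fingertips right above it. Pressing down in small steps.

```bash
python3 -m pendant '[[0.5,-0.5,-12,0,0,0,1],[0,0,-12,0,0,0,1],[0,0,-6,0,0,0,1],[0,0,0,0,0,0,1]]'; python3 -m pendant '[[0,0,-3,0,0,0,1],[0,0,-3,0,0,0,1],[0,0,-3,0,0,0,1],[0,0,0,0,0,0,1],[0,0,0,0,0,0,1]]';python3 -m pendant '[[0,0,-3,0,0,0,1],[0,0,-3,0,0,0,1],[0,0,0,0,0,0,1],[0,0,0,0,0,0,1]]'
```

```text
time: 20.25
tool_pos: [586.9, -161.9, 143.6]
orientation: [-3.139, -0.001, 1.767]
ft_force: [-0.0, -0.6, 0.3]
grip_width: -0.1
time: 20.75
tool_pos: [588.1, -162.2, 136.4]
orientation: [3.141, 0.0, 1.767]
ft_force: [-0.1, 0.6, 1.3]
grip_width: 0.0
time: 21.15
tool_pos: [588.1, -162.2, 130.5]
orientation: [3.141, 0.0, 1.767]
ft_force: [0.5, -0.5, 2.9]
grip_width: 0.1
```

```bash
python3 -m pendant '[[0,0,-2,0,0,0,1],[0,0,-2,0,0,0,1],[0,0,-2,0,0,0,1]]'; python3 -m pendant '[[0,0,-2,0,0,0,1],[0,0,-2,0,0,0,1]]';python3 -m pendant '[[0,0,-1,0,0,0,1],[0,0,-1,0,0,0,1]]'
```

```text
time: 21.45
tool_pos: [588.4, -162.3, 124.7]
orientation: [3.141, 0.0, 1.767]
ft_force: [0.5, -0.4, 5.6]
grip_width: -0.5
time: 21.65
tool_pos: [588.4, -162.3, 120.7]
orientation: [3.141, 0.0, 1.767]
ft_force: [-0.3, -0.2, 6.1]
grip_width: -0.1
time: 21.85
tool_pos: [588.3, -162.3, 118.6]
orientation: [3.141, 0.0, 1.767]
ft_force: [-0.5, 0.4, 5.0]
grip_width: 0.0
```

```bash
python3 -m pendant '[[0,0,-1,0,0,0,1],[0,0,0,0,0,0,1]]'; python3 -m pendant '[[0,0,-1,0,0,0,1],[0,0,0,0,0,0,1]]';python3 -m pendant '[[0,0,-1,0,0,0,1],[0,0,0,0,0,0,1]]'
```

```text
time: 22.05
tool_pos: [588.4, -162.4, 118.1]
orientation: [3.141, 0.0, 1.767]
ft_force: [-0.8, 1.1, 8.7]
grip_width: 0.0
time: 22.25
tool_pos: [588.7, -162.5, 118.0]
orientation: [3.14, 0.0, 1.767]
ft_force: [-4.1, 1.7, 15.2]
grip_width: -0.0
time: 22.45
tool_pos: [589.2, -162.9, 118.0]
orientation: [3.139, 0.001, 1.766]
ft_force: [-5.1, 1.0, 21.7]
grip_width: -0.0
```

The pin is solidly home: the tool stopped at 118.0 mm, as expected, and the force climbed to 22 N. I'll raise clear and check.

```bash
python3 -m pendant '[[0,0,3,0,0,0,1],[0,0,20,0,0,0,1],[0,0,30,0,0,0,1],[0,0,40,0,0,0,1],[-7,-30,10,0,0,0,1],[7,-40,0,0,0,0,1],[0,0,0,0,0,0,1],[0,0,0,0,0,0,1],[0,0,0,0,0,0,1]]'; python3 shot.py w17;python3 - <<'E'
from h import *
b=snapshot("side");cv2.imwrite("pics/s17.png",cv2.resize(b[110:230,270:430],None,fx=5,fy=5,interpolation=cv2.INTER_CUBIC)[:,:,::-1])
E
```

```text
time: 23.35
tool_pos: [587.7, -230.8, 217.5]
orientation: [-3.141, -0.002, 1.768]
ft_force: [-1.3, 0.6, -1.2]
grip_width: -0.2
[ 587.71646913 -230.77289464  217.46858793] [-1.27419898  0.56196734 -1.22661069] [-3.14057198e+00 -1.51648096e-03  1.76802910e+00] -0.15013454287791683
```

View pics/w17.png

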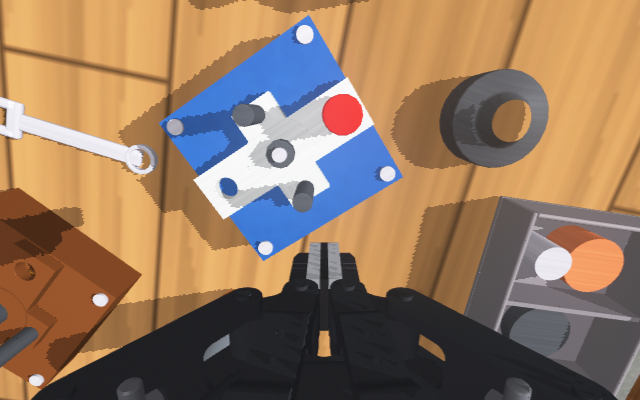

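View pics/s17.png

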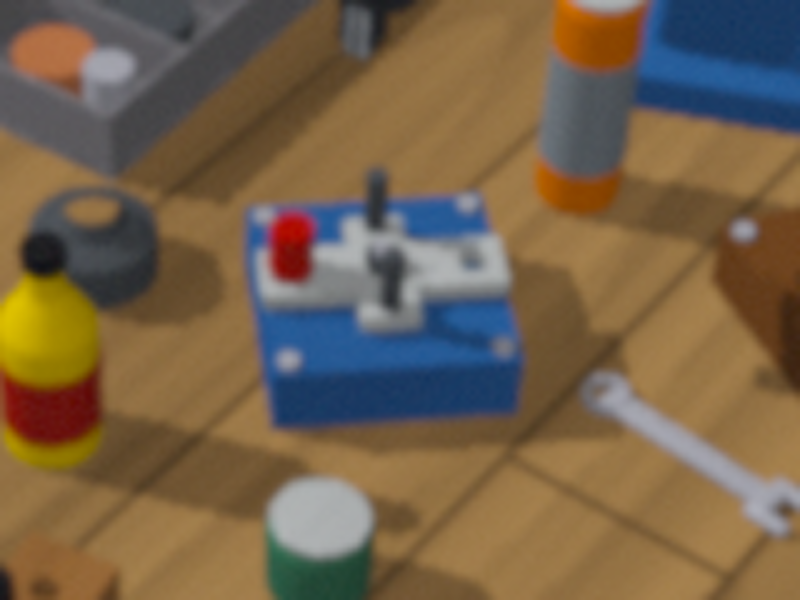

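The pin's head sits flush on the carrier (red at (343,114) in the wrist view), and the bottle, tin, cup and can look undisturbed. A quick height check, then I'll hand in.

```bash
python3 red.py w17; python3 - <<'E'
from h import *
m=camera_model("wrist");d=np.load("w17.npz");m["extrinsics"]=d["E"];s=camera_model("side")
print(tri([ray(m,343,114.5),ray(s,270+293/5,110+222/5)]))
r.close_job()
E
```

```text
w17 [342.5 114.1  37.8  40.3] [ 587.8 -162.7  105. ] rel tcp [ 1.000e-01  6.810e+01 -1.125e+02]
(array([ 586.19211131, -164.22565316,  105.18739417]), [np.float64(2.4297871777511877), np.float64(2.429787177751413)])
the job is handed in; nothing more can be done
```

The red pin is pressed fully home through the carrier into the blind hole, and the job was handed in at about 23.4 s of the 72 s allowed. No verdict was reported.

- **Carrier:** I gripped a post and turned the carrier about 84° counter-clockwise, so hole B lies over the blind hole. The camera measured it within about 0.5° (0.01 rad) of lined up.
- **Standing pin:** I lowered the red pin onto the plug with no noticeable force and let go. The picture showed both fingers clear of the head, with the pin standing on its own.
- **Pressing home:** With the fingers shut, I pressed at about 6 N until the tool stopped at 118.0 mm. The force then rose to 22 N without further movement.

**Last checks:**
- **Pin seated:** The wrist view puts the head over the hole at (587.8, -162.7). The top of the head is at about 105 mm, against 104 mm expected when fully home.
- **Side and wrist views:** They disagreed by about 2.4 mm, roughly the calibration error.
- **Everything else:** The arm was clear of everything. The oil bottle, grease tin, cleaner can and spindle cup looked unmoved. I did not re-check the blue and black pins, the bearing ring or the coolant bottle in the final pictures. The pins were undisturbed when I took the red one.

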